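# Comb brass bars square against the sprung stop

### The job

Pick up the bench rake and use it to comb the four scattered brass bars down the tray until they lie parallel and tight side by side, square across the tray against the red sprung pad; press the row home with the rake at a steady 8 N or so for about a second, and never push the stop harder than 12 N. Then ease off, leaving the bars resting against the pad, and set the rake back on the grey mat, standing on its tines. Move the bars only with the rake, never with the fingers, and leave the jar and the dish alone.

Things in the scene. Friction and masses are not known exactly. Their poses are not given: they have to be found in the camera images.
- tray: Fixed shallow tray, 350 long (its x) by 150 wide (its y); origin at the centre of its underside, on the bench; z up. Its flat steel floor is 6 mm thick. Wooden side walls, 8 thick, rise 16 mm above the bench, 134 mm apart inside. The +x end is open, no wall; the stop is at the -x end. Comb towards the tray's -x.
- stop: Blue block fixed across the tray's -x end, 18 (x) by 150 (y), top 36 mm above the bench, a brass knob on it; it carries the red sprung pad (see stop_front). Origin in mid-block at the tray's underside, axes as the tray's.
- stop_front (a point): Middle of the blue block's +x face. In front stands the red pad, 120 wide, 2 to 16 mm above the tray floor, on rods clamped at a different length each time: its front is 19 to 54 mm towards +x from here. No measured pose tells this length: find it by touch or sight. The pad yields towards -x on a spring, 4 N per mm, no preload, 6 mm at most.
- bar0_c (a point): Centre of a loose square brass bar, 10 (its x) by 90 (its y, the length) by 10 mm tall, about 75 g; lies flat on the tray floor, up to 0.4 rad askew of the tray's y at the start. Bar 0 of 0 to 3, counted from the stop towards the tray's open end, bars about 49 mm apart. It slides with 0.3 to 0.8 N.
- bar1_c (a point): Centre of a loose square brass bar, 10 (its x) by 90 (its y, the length) by 10 mm tall, about 75 g; lies flat on the tray floor, up to 0.4 rad askew of the tray's y at the start. Bar 1 of 0 to 3, counted from the stop towards the tray's open end, bars about 49 mm apart. It slides with 0.3 to 0.8 N.
- bar2_c (a point): Centre of a loose square brass bar, 10 (its x) by 90 (its y, the length) by 10 mm tall, about 75 g; lies flat on the tray floor, up to 0.4 rad askew of the tray's y at the start. Bar 2 of 0 to 3, counted from the stop towards the tray's open end, bars about 49 mm apart. It slides with 0.3 to 0.8 N.
- bar3_c (a point): Centre of a loose square brass bar, 10 (its x) by 90 (its y, the length) by 10 mm tall, about 75 g; lies flat on the tray floor, up to 0.4 rad askew of the tray's y at the start. Bar 3 of 0 to 3, counted from the stop towards the tray's open end, bars about 49 mm apart. It slides with 0.3 to 0.8 N.
- mat: Grey fixed mat where the rake belongs, 190 (its x) by 150 (its y) by 4 mm thick; origin at the centre of its underside on the bench.
- rake_grip (a point): Grip centre of the bench rake (about 0.18 kg): middle of a wooden handle block 70 (x) by 18 (y, pinch across it) by 22 mm tall, 40 mm above the plane the rake stands on. x runs along the handle away from the head, z up. Two heel posts 28 mm towards +x reach 40 mm below, so it stands by itself on tines and heel. The round handle end reaches 114 mm towards +x.
- rake_tines (a point): Middle of the rake's tine tips, on the front (-x) faces: 33 mm towards -x and 40 mm below the grip centre; axes as rake_grip. The aluminium head is a bar 104 long in y with 7 tines in a row, each 8 wide, 6 thick, 8 apart.
- jar_c (a point): Bystander: centre of a capped amber glass jar, 56 diameter, 70 mm tall, near the work.
- cup_rim (a point): Bystander: centre of the mouth of a white ceramic dish, 70 diameter, 50 mm tall, near the work.
Things that resemble listed ones, but are neither listed nor needed, are in the scene too. There is more than one size of the mat; the one meant has the size given above.

How it is judged:
By the outcome, as a careful person would: the job done as asked, in the order asked, and still so for the second after the job is handed in, with the robot touching nothing.
It also fails if it takes over 69 s, if anything falls off the work surface, if the arm or the gripper's body presses on something with over 40 N, if the wrist force passes 120 N, or if a joint passes its speed limit or range.

### The arm

A 6-joint arm with a two-finger parallel gripper is mounted at the origin on the work surface. World frame = base frame: x ahead of the robot, y to its left, z up, the work surface at z = 0. Lengths are in m, angles in rad, forces in N, time in s.
With the tool pointing down it reaches from about 0.3 to 0.775 m from the base axis. Payload 14.6 kg.
Tool frame: the origin (TCP) lies at the centre of the arm's flange, where the gripper is bolted on; the fingertips stand 199 mm ahead of it and the grasp point (between the pads) lies 180 mm ahead of it; z points along the fingers, y is the line along which they close (so a half turn about z gives the same grasp; the last joint's range is limited). The gripper opens to 94 mm and grips with 3 to 60 N. Pads are 16 mm wide; open, the fingers measure 119 mm over their backs; the gripper's body (75 mm by 177 mm) begins 78 mm behind the grasp point.
Start: joints at [1.217, 0.3, 1.521, -0, 1.321, -0.067], TCP at [0.156, 0.528, 0.405] pointing down, gripper open.
Joint ranges: [-3.03, 3.03], [-0.79, 2.21], [0.23, 2.52], [-1.04, 4.18], [0, 3.07], [-2.55, 2.55]. Speed limits (rad/s): [2.22, 2.22, 2.57, 3.14, 3.14, 3.14].

### API

Orientations are given as [roll, pitch, yaw] about the fixed x, y, z axes, in that order (R = Rz(yaw) Ry(pitch) Rx(roll)).
In Python, from station import ctrl gives the robot as it stands. The module is installed in compiled form; this text tells all that it offers.
- The arm moves only by the tool servo_tool, never from a script. Its argument "motion" is a list of rows, each a list of 5 numbers: the closure, from 0 (fully open) to 1 (shut), then the shift along the world's x, y, z in cm, then the turn about the world's z in degrees. A call has 1 to 20 rows; each row is the pose to reach, as a shift and turn from the pose commanded when the call began; what a row does not reach only later rows make up. A row lasts 1/8 s, in which the tool goes at most 62.5 mm and 10.7 degrees, less where a joint would pass 70% of its speed; a pose out of reach is approached as far as the arm can. A call with a gripper value outside its range is refused whole. The fingers move at their own pace and stop on an object; "squeeze" is the grip in N (left out, the last holds). Time passes only in rows, so rows that repeat a pose let the fingers close. It gives the time, the measured TCP pose, the force, the opening and the grip force at its end, in the units of the state.
- ctrl.get_obs(): the state, without advancing time (a new reading comes with each control period).
- ctrl.camera(name): name is "side" or "top" or "wrist"; returns a dict with "image" (420x560x3 uint8, red, green, blue), "fx", "fy", "cx", "cy" (pixels), "camera_from_world" (4x4, takes a point from world to camera coordinates); the wrist camera has in their place "hand_eye" (4x4, takes a point from camera to tool coordinates, whose origin is the TCP and whose axes are the flange's). Camera axes: x right, y up, looking along -z (the intrinsics and any distortion apply to the point x, -y, -z); pixel columns grow to the right and rows downward; lengths in m; the calibration is good to about 2 mm. A picture is of the moment at which its call begins: read the wrist's pose just before it. There is no depth.
- ctrl.hand_in(): hands the job in; it is judged then, once.
The state is a dict: "time_s": time; "qpos": joint angles; "joint_vel": joint speeds; "tau": joint torques, N m; "ee_pos": TCP position; "eef_rot": TCP orientation; "force": force on the tool from outside, world axes, zero at the start; "moment": the same for the moment, N m; "grip_width": finger opening in m; "grip_force": force on a finger pad.
Only numpy, scipy, OpenCV 4.12 (cv2) and the standard library are available. Lean on these libraries where they do the work, as an engineer would, in place of code of your own. Each camera call takes 0.05 s, during which the arm holds its last target. There are 200 camera calls.

## Working session

There is one attempt and no reset: what is moved stays moved. The work goes in short steps, Python scripts to look and compute and a tool call to move; the robot and the scene stay as the last step left them, time stands still between calls to the robot, and variables do not carry over. Pictures are saved under pics/ and viewed, at most 10 in all, crops included, and the job is handed in when it is done.

Besides the shell and the picture viewer there is one more tool, called after "Call:" as a command line: name --pt "numbers of a row" for each row, then --argument value for the rest. servo_tool: Moves the arm, as the interface text tells. Its arguments: {"type":"object","properties":{"motion":{"type":"array","items":{"type":"array","items":{"type":"number"}}},"squeeze":{"type":"number"}},"required":["motion"]}

```bash
mkdir -p pics
python3 - <<'E'
from station import ctrl
import cv2
o=ctrl.get_obs();print(o)
for n in("top","side"):
    c=ctrl.camera(n);cv2.imwrite(f"pics/{n}0.png",c["image"][:,:,::-1])
    print(n,c["fx"],c["fy"],c["cx"],c["cy"],c["camera_from_world"].tolist(),[k for k in c])
c=ctrl.camera("wrist");print(c["hand_eye"].tolist(),c["fx"],[k for k in c])
E
```

```text
{'time_s': 0.0, 'qpos': array([ 1.21738856e+00,  3.00494090e-01,  1.52160832e+00, -3.61499961e-05,
        1.32070085e+00, -6.66084126e-02]), 'joint_vel': array([ 0.0015496 ,  0.00090026, -0.00017701, -0.00157941, -0.00059992,
       -0.00040694]), 'tau': array([ 2.38559813e-03, -5.31802011e+01, -3.52738130e+01,  7.09894393e-02,
        2.42693274e-02, -1.66851632e-04]), 'ee_pos': array([0.15558367, 0.52749925, 0.40406205]), 'eef_rot': array([-3.14038239e+00, -4.56405838e-05,  2.85480224e+00]), 'force': array([ 0.29597317,  0.7016905 , -0.49365703]), 'moment': array([-0.04633685,  0.02316475,  0.05080153]), 'grip_force': 0.0, 'grip_width': 0.09424220451915491}
top 417.33162555364316 417.33162555364316 284.5045999872256 204.3617482426035 [[0.016765900793692556, -0.9998507868461348, 0.004160362212724561, 0.028662204516419498], [0.9952995222556487, 0.017086230510840194, 0.09532534670594149, -0.46937915470203834], [-0.09538220781809138, 0.0025425912167390536, 0.9954374765205753, -1.1368262229681143], [0.0, 0.0, 0.0, 1.0]] ['image', 'fx', 'fy', 'cx', 'cy', 'camera_from_world']
side 466.5630334942868 466.5630334942868 279.9670752100532 205.609980405756 [[-0.9818282002453611, -0.18976845434757636, -0.0011484500367957848, 0.4348944946257737], [0.10446958377565695, -0.5455394345041829, 0.8315484540702349, -0.08425269529537267], [-0.15842818962765493, 0.8163177439792598, 0.5554510325815549, -1.1722132904201499], [0.0, 0.0, 0.0, 1.0]] ['image', 'fx', 'fy', 'cx', 'cy', 'camera_from_world']
[[-0.0016752449999808113, 0.973486822618208, 0.22873696627981677, 0.06593872202336695], [0.9999981580026688, 0.0014165550692612603, 0.0012951304966712484, -3.0412963158310546e-05], [0.0009367739629693559, 0.2287387146078244, -0.9734874025348765, 0.01907200056381625], [0.0, 0.0, 0.0, 1.0]] 348.49522654828786 ['image', 'fx', 'fy', 'cx', 'cy', 'hand_eye']
```

View pics/top0.png

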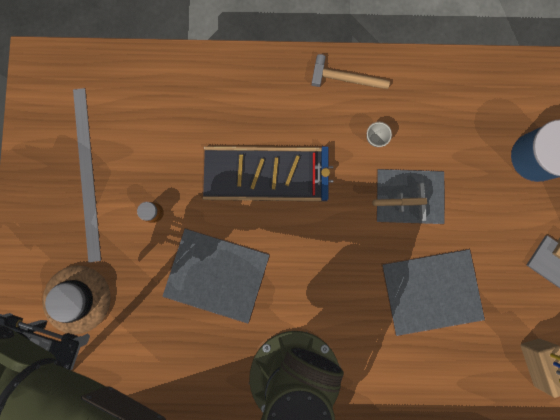

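View pics/side0.png

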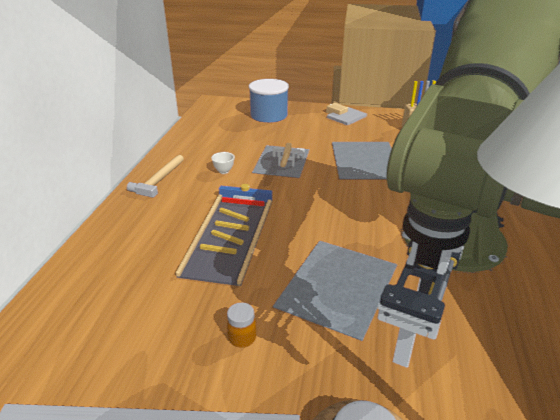

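The top view shows the tray at (205–328, 147–200) with the stop on its right (world −y). The rake stands on the small mat near (410,197), head to the right and handle to the left. The jar is at (148,211) and the dish at (379,134). The side view agrees.

```bash
cat > h.py <<'E'
import numpy as np, cv2
from scipy.spatial.transform import Rotation as R
from station import ctrl
def cam(name):
    o=ctrl.get_obs(); c=ctrl.camera(name)
    if name=="wrist":
        T=np.eye(4);T[:3,:3]=R.from_euler("xyz",o["eef_rot"]).as_matrix();T[:3,3]=o["ee_pos"]
        c["W"]=T@c["hand_eye"]
    else: c["W"]=np.linalg.inv(c["camera_from_world"])
    return c
def ray(c,px,z):
    px=np.atleast_2d(np.asarray(px,float)); d=np.c_[(px[:,0]-c["cx"])/c["fx"],-(px[:,1]-c["cy"])/c["fy"],-np.ones(len(px))]
    d=d@c["W"][:3,:3].T; p=c["W"][:3,3]; return p+d*((z-p[2])/d[:,2])[:,None]
def proj(c,P):
    P=np.atleast_2d(P); q=(P-c["W"][:3,3])@c["W"][:3,:3]
    return np.c_[c["cx"]-c["fx"]*q[:,0]/q[:,2],c["cy"]+c["fy"]*q[:,1]/q[:,2]]
def hsv(c): return cv2.cvtColor(c["image"],cv2.COLOR_RGB2HSV)
E
python3 - <<'E'
from h import *
c=cam("top")
for n,p,z in [("trayc",[(205,147),(205,200),(322,147),(323,200)],.016),("stop",[(322,147),(329,200)],.036),("rake head/handle",[(423,203),(375,203)],.05),("jar",[(148,211)],.07),("cup",[(379,134)],.05),("mat",[(377,169),(445,170),(445,224),(377,222)],.004)]:
    print(n,ray(c,p,z)[:,:2].round(3).tolist())
im=c["image"][120:240,180:460];cv2.imwrite("pics/t1.png",cv2.resize(im,None,fx=2.8,fy=2.8,interpolation=cv2.INTER_CUBIC)[:,:,::-1])
h=hsv(c)[140:210,200:320]
m=cv2.inRange(h,(15,90,70),(35,255,255))
for k in cv2.findContours(m,cv2.RETR_EXTERNAL,cv2.CHAIN_APPROX_NONE)[0]:
    if cv2.contourArea(k)>15:
        w=ray(c,k[:,0,:]+[200,140],.016)[:,:2]*1000
        print(cv2.minAreaRect(w.astype(np.float32)))
E
```

```text
trayc [[0.629, 0.264], [0.478, 0.259], [0.634, -0.067], [0.484, -0.071]]
stop [[0.63, -0.065], [0.482, -0.085]]
rake head/handle [[0.476, -0.339], [0.474, -0.209]]
jar [[0.44, 0.399]]
cup [[0.666, -0.221]]
mat [[0.576, -0.225], [0.577, -0.419], [0.423, -0.416], [0.425, -0.224]]
((485.0929870605469, 103.90799713134766), (10.944496154785156, 327.094482421875), 0.2831624448299408)
((556.799560546875, 115.2260971069336), (12.21502685546875, 91.60301971435547), 70.97897338867188)
((559.0774536132812, 65.40355682373047), (11.483524322509766, 89.18678283691406), 85.47056579589844)
((566.5361328125, 17.01119613647461), (12.049036979675293, 90.98892211914062), 69.34938049316406)
((564.58154296875, 163.68856811523438), (11.73326301574707, 91.57032775878906), 88.2464599609375)
((628.1846313476562, 104.24386596679688), (11.251567840576172, 325.2467346191406), 0.13354700803756714)
```

View pics/t1.png

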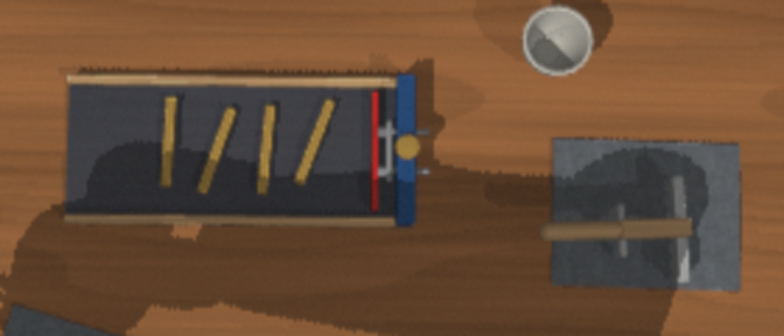

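The crop shows four bars, the red pad (front edge at crop x≈379) and the rake with its handle running left from the head (crop x≈683) on the small mat. I'm moving over the rake for a close look.

Call:
servo_tool --pt "0 10 -6 0 -10" --pt "0 20 -12 0 -20" --pt "0 28 -18 0 -30" --pt "0 30 -24 0 -40" --pt "0 32 -30 0 -50" --pt "0 32 -36 0 -60" --pt "0 32 -42 0 -70" --pt "0 32 -48 0 -73" --pt "0 32 -54 0 -73" --pt "0 32 -60 0 -73" --pt "0 32 -66 0 -73" --pt "0 32 -72 0 -73" --pt "0 32 -78 0 -73" --pt "0 32 -81 0 -73" --pt "0 32 -81 0 -73" --pt "0 32 -81 0 -73" --pt "0 32 -81 0 -73"

```text
time_s: 2.33
ee_pos: [0.4755, -0.2823, 0.4043]
eef_rot: [-3.141, -0.001, 1.58]
force: [-0.4, 0.3, 0.4]
grip_width: 0.094
grip_force: 0.0
```

Run:
```python
from h import *
o=ctrl.get_obs();print(o["time_s"],o["ee_pos"],o["eef_rot"],o["force"])
c=cam("wrist");cv2.imwrite("pics/w1.png",c["image"][:,:,::-1])
np.savez("w1.npz",**{k:c[k] for k in("fx","fy","cx","cy","W","image")})
t=cam("top")
cv2.imwrite("pics/raw_top2.png",t["image"][:,:,::-1])
h=hsv(t)[140:210,300:335]
m=cv2.inRange(h,(0,140,60),(6,255,255))|cv2.inRange(h,(170,140,60),(180,255,255))
k=max(cv2.findContours(m,0,1)[0],key=cv2.contourArea)
print(cv2.boundingRect(k),cv2.minAreaRect((ray(t,k[:,0]+[300,140],.022)[:,:2]*1000).astype(np.float32)))
m=cv2.inRange(h,(100,120,40),(125,255,255));k=max(cv2.findContours(m,0,1)[0],key=cv2.contourArea)
print(cv2.minAreaRect((ray(t,k[:,0]+[300,140],.036)[:,:2]*1000).astype(np.float32)))
```

```text
2.325 [ 0.47554098 -0.28226912  0.40430906] [-3.14102980e+00 -5.79101249e-04  1.58021705e+00] [-0.35429208  0.2832121   0.36164128]
(12, 12, 4, 44) ((557.3261108398438, -43.04446792602539), (6.573892593383789, 121.82955169677734), 88.73966979980469)
((516.1094970703125, -71.43737030029297), (63.9399528503418, 16.58550453186035), 0.4828695058822632)
```

View pics/w1.png

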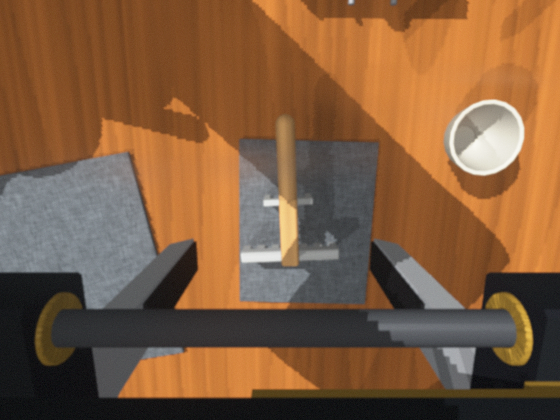

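The wrist view shows the handle running from (286,115) to the head end at (290,265), with the head bar from (241,256) to (338,254) and the heel at (288,202).

Run:
```python
from h import *
c=dict(np.load("w1.npz"));h=hsv(c)
m=cv2.inRange(h,(5,90,50),(30,255,255))
L=[];Rr=[]
for v in range(145,266,4):
    x=np.flatnonzero(m[v,265:312])+265
    if len(x): L.append((x[0],v));Rr.append((x[-1]+1,v)); 
l=ray(c,L,.055)[:,:2]*1000;r=ray(c,Rr,.055)[:,:2]*1000
for a,b,q in zip(L,l,r): print(a,b.round(1),q.round(1))
mid=((l+r)/2)[np.array(L)[:,1]>212]
p=np.polyfit(mid[:,1],mid[:,0],1);print("axis",p,np.degrees(np.arctan(p[0])))
print("head ends",ray(c,[(241,256),(338,254),(241,249),(338,248),(290,266),(286,115)],.05)[:,:2].round(4).tolist())
print("heel",ray(c,[(264,202),(312,201)],.035)[:,:2].round(4).tolist())
```

```text
(np.int64(276), 145) [ 467.8 -229.4] [ 485.5 -229.3]
(np.int64(277), 149) [ 468.8 -233.1] [ 485.6 -233. ]
(np.int64(277), 153) [ 468.8 -236.8] [ 486.6 -236.7]
(np.int64(277), 157) [ 468.8 -240.5] [ 486.6 -240.4]
(np.int64(277), 161) [ 468.8 -244.2] [ 486.7 -244.1]
(np.int64(278), 165) [ 469.8 -248. ] [ 486.8 -247.8]
(np.int64(278), 169) [ 469.8 -251.7] [ 486.8 -251.6]
(np.int64(278), 173) [ 469.8 -255.5] [ 486.9 -255.4]
(np.int64(278), 177) [ 469.8 -259.3] [ 486.9 -259.2]
(np.int64(278), 181) [ 469.8 -263.1] [ 487. -263.]
(np.int64(278), 185) [ 469.9 -267. ] [ 487.1 -266.9]
(np.int64(279), 189) [ 470.8 -270.8] [ 488.1 -270.7]
(np.int64(279), 193) [ 470.9 -274.7] [ 488.1 -274.6]
(np.int64(279), 197) [ 470.9 -278.6] [ 488.2 -278.5]
(np.int64(280), 201) [ 471.9 -282.6] [ 488.3 -282.4]
(np.int64(279), 205) [ 470.9 -286.5] [ 488.3 -286.4]
(np.int64(279), 209) [ 470.9 -290.5] [ 488.4 -290.4]
(np.int64(279), 213) [ 470.9 -294.5] [ 489.5 -294.3]
(np.int64(279), 217) [ 471.  -298.5] [ 489.5 -298.3]
(np.int64(280), 221) [ 472.  -302.5] [ 489.6 -302.4]
(np.int64(280), 225) [ 472.  -306.6] [ 489.7 -306.4]
(np.int64(280), 229) [ 472.  -310.7] [ 489.7 -310.5]
(np.int64(280), 233) [ 472.  -314.8] [ 489.8 -314.6]
(np.int64(280), 237) [ 472.1 -318.9] [ 489.9 -318.7]
(np.int64(281), 241) [ 473.1 -323. ] [ 489.9 -322.9]
(np.int64(281), 245) [ 473.1 -327.2] [ 490.  -327.1]
(np.int64(281), 249) [ 473.1 -331.4] [ 490.1 -331.2]
(np.int64(282), 253) [ 474.2 -335.6] [ 490.2 -335.5]
(np.int64(282), 257) [ 474.2 -339.8] [ 490.2 -339.7]
(np.int64(282), 261) [ 474.2 -344.1] [ 491.3 -344. ]
(np.int64(283), 265) [ 475.2 -348.4] [ 489.4 -348.3]
axis [-4.43071483e-02  4.67126412e+02] -2.5369533508801445
head ends [[0.4324, -0.341], [0.5311, -0.338], [0.4326, -0.3334], [0.5308, -0.3316], [0.4824, -0.3514], [0.4769, -0.2022]]
heel [[0.4553, -0.2877], [0.5045, -0.2863]]
```

Call:
servo_tool --pt "0 0.55 -3.3 -3 2.2" --pt "0 0.55 -3.3 -8 2.2" --pt "0 0.55 -3.3 -13 2.2" --pt "0 0.55 -3.3 -16 2.2" --pt "0 0.55 -3.3 -18 2.2" --pt "0 0.55 -3.3 -18 2.2" --pt "0 0.55 -3.3 -18 2.2" --pt "1 0.55 -3.3 -18 2.2" --pt "1 0.55 -3.3 -18 2.2" --pt "1 0.55 -3.3 -18 2.2" --pt "1 0.55 -3.3 -18 2.2" --pt "1 0.55 -3.3 -18 2.2" --pt "1 0.55 -3.3 -18 2.2" --pt "1 0.55 -3.3 -18 2.2" --squeeze 55

```text
time_s: 4.18
ee_pos: [0.4811, -0.3155, 0.2246]
eef_rot: [-3.142, -0.0, 1.619]
force: [0.4, 0.1, 0.5]
grip_width: 0.0275
grip_force: 0.0
```

Call:
servo_tool --pt "1 0 0 0 0" --pt "1 0 0 0 0" --pt "1 0 0 0 0" --pt "1 0 0 0 0"

```text
time_s: 4.68
ee_pos: [0.4811, -0.3155, 0.2246]
eef_rot: [-3.142, 0.0, 1.619]
force: [-0.6, 0.7, -1.1]
grip_width: 0.0172
grip_force: 55.0
```

Call:
servo_tool --pt "1 0 0 2 0" --pt "1 0 0 5 0" --pt "1 0 0 9 0" --pt "1 1 5 10 -2.5" --pt "1 3 10 10 -2.5" --pt "1 5 16 10 -2.5" --pt "1 7 22 10 -2.5" --pt "1 8 28 10 -2.5" --pt "1 8 34 10 -2.5" --pt "1 8 40 10 -2.5" --pt "1 8 46 10 -2.5" --pt "1 8 51 10 -2.5" --pt "1 8 53.4 10 -2.5" --pt "1 8 53.4 10 -2.5" --pt "1 8 53.4 10 -2.5" --pt "1 8 53.4 10 -2.5"

```text
time_s: 6.68
ee_pos: [0.5613, 0.2175, 0.3247]
eef_rot: [-3.141, 0.0, 1.574]
force: [-0.4, 0.3, -1.7]
grip_width: 0.0173
grip_force: 55.0
```

Run:
```python
from h import *
o=ctrl.get_obs();print(o["ee_pos"],o["eef_rot"],o["force"],o["moment"])
w=cam("wrist")["image"];s=cam("side")["image"]
t=np.hstack([cv2.resize(w,(400,300)),cv2.resize(s[100:340,140:460],(400,300))])
cv2.imwrite("pics/a2.png",t[:,:,::-1])
```

```text
[0.56125578 0.21752555 0.32465241] [-3.14149195e+00  1.06289057e-04  1.57422668e+00] [-0.376193    0.33595676 -1.70759596] [-0.08649128  0.01488761  0.0078738 ]
```

View pics/a2.png

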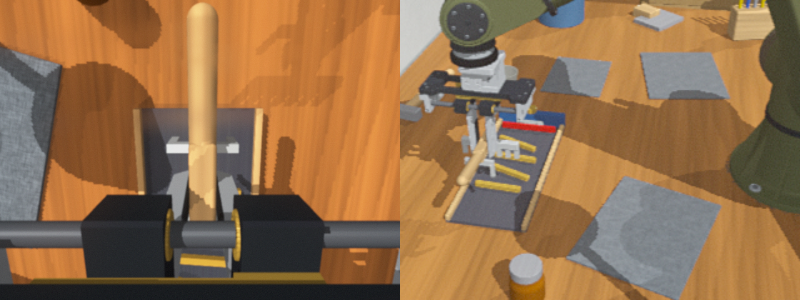

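The rake is held level over the tray's open end and the bars are clear in front of the tines. I'll lower it behind bar 3.

Call:
servo_tool --pt "1 0 0 -4 0" --pt "1 0 0 -7 0" --pt "1 0 0 -9 0" --pt "1 0 0 -9.5 0" --pt "1 0 0 -9.7 0" --pt "1 0 0 -9.7 0" --pt "1 0 0 -9.7 0"

```text
time_s: 7.65
ee_pos: [0.5612, 0.2186, 0.2284]
eef_rot: [3.141, -0.0, 1.575]
force: [-0.1, -0.8, -1.3]
grip_width: 0.0174
grip_force: 55.0
```

Call:
servo_tool --pt "1 0 -0.4 -0.05 0" --pt "1 0 -1 -0.05 0" --pt "1 0 -1.6 -0.05 0" --pt "1 0 -2.2 -0.05 0" --pt "1 0 -2.8 -0.05 0" --pt "1 0 -3.4 -0.05 0" --pt "1 0 -4 -0.05 0" --pt "1 0 -4.6 -0.05 0" --pt "1 0 -5.2 -0.05 0" --pt "1 0 -5.8 -0.05 0" --pt "1 0 -6.4 -0.05 0" --pt "1 0 -7 -0.05 0" --pt "1 0 -7.6 -0.05 0" --pt "1 0 -8.2 -0.05 0" --pt "1 0 -8.8 -0.05 0" --pt "1 0 -9.4 -0.05 0" --pt "1 0 -10 -0.05 0" --pt "1 0 -10.6 -0.05 0" --pt "1 0 -11.2 -0.05 0" --pt "1 0 -11.6 -0.05 0"

```text
time_s: 10.15
ee_pos: [0.5611, 0.1021, 0.2271]
eef_rot: [-3.142, -0.0, 1.575]
force: [1.0, 0.7, -1.4]
grip_width: 0.0177
grip_force: 55.0
```

Run:
```python
from h import *
s=cam("side")["image"];t=cam("top")["image"]
a=np.hstack([cv2.resize(t[130:220,190:340],(400,240),interpolation=2),cv2.resize(s[150:300,160:310],(400,400),interpolation=2)[:240]])
a=np.hstack([cv2.resize(t[130:220,190:340],(400,400),interpolation=2),cv2.resize(s[150:300,160:310],(400,400),interpolation=2)])
cv2.imwrite("pics/a3.png",a[:,:,::-1])
```

```text
(no output)
```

View pics/a3.png

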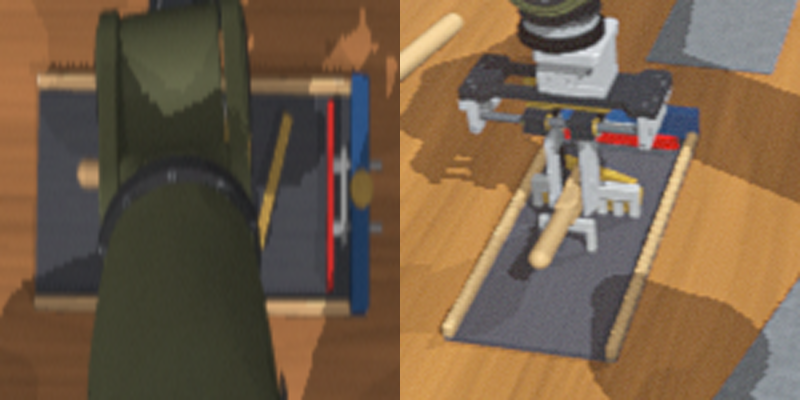

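Bars are gathering ahead of the tines (bar 0 still askew near (275,180) of the left half). I'll go on.

Call:
servo_tool --pt "1 0 -0.3 0 0" --pt "1 0 -0.8 0 0" --pt "1 0 -1.3 0 0" --pt "1 0 -1.8 0 0" --pt "1 0 -2.3 0 0" --pt "1 0 -2.8 0 0" --pt "1 0 -3.3 0 0" --pt "1 0 -3.8 0 0" --pt "1 0 -4.3 0 0" --pt "1 0 -4.7 0 0" --pt "1 0 -5.1 0 0" --pt "1 0 -5.4 0 0" --pt "1 0 -5.7 0 0" --pt "1 0 -5.9 0 0" --pt "1 0 -6 0 0" --pt "1 0 -6 0 0"

```text
time_s: 12.25
ee_pos: [0.5611, 0.0424, 0.2271]
eef_rot: [-3.142, 0.0, 1.575]
force: [-0.3, -0.3, -2.1]
grip_width: 0.0177
grip_force: 55.0
```

Call:
servo_tool --pt "1 0 -0.1 0 0" --pt "1 0 -0.2 0 0" --pt "1 0 -0.3 0 0" --pt "1 0 -0.4 0 0" --pt "1 0 -0.5 0 0" --pt "1 0 -0.6 0 0" --pt "1 0 -0.6 0 0"

```text
time_s: 13.12
ee_pos: [0.5611, 0.0364, 0.2271]
eef_rot: [-3.142, 0.0, 1.575]
force: [0.3, 0.9, -1.7]
grip_width: 0.0173
grip_force: 55.0
```

Run:
```python
from h import *
f=[]
for i in range(3): cam("side"); f.append(ctrl.get_obs()["force"])
print(np.round(f,2))
s=cam("side")["image"];t=cam("top")["image"];w=cam("wrist")["image"]
a=np.hstack([cv2.resize(t[130:220,250:340],(400,400),interpolation=2),cv2.resize(s[160:240,200:280],(400,400),interpolation=2)])
cv2.imwrite("pics/a4.png",a[:,:,::-1])
```

```text
[[ 0.06 -0.44 -2.07]
 [-0.45  0.01 -1.73]
 [ 0.16 -0.07 -1.94]]
```

View pics/a4.png

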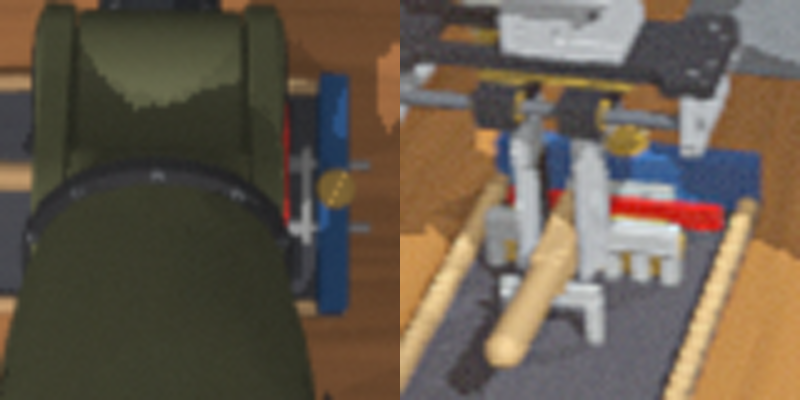

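The tines are close behind the row and the pad isn't loaded yet. I'll creep forward watching the force.

Call:
servo_tool --pt "1 0 -0.05 0 0" --pt "1 0 -0.1 0 0" --pt "1 0 -0.15 0 0" --pt "1 0 -0.15 0 0"

```text
time_s: 13.92
ee_pos: [0.5611, 0.035, 0.2272]
eef_rot: [3.142, 0.0, 1.575]
force: [-0.3, 1.3, -1.3]
grip_width: 0.0174
grip_force: 55.0
```

Call:
servo_tool --pt "1 0 -0.05 0 0" --pt "1 0 -0.1 0 0" --pt "1 0 -0.1 0 0" --pt "1 0 -0.1 0 0"

```text
time_s: 14.42
ee_pos: [0.5611, 0.034, 0.2271]
eef_rot: [-3.142, 0.0, 1.575]
force: [-0.2, 1.0, -2.0]
grip_width: 0.0175
grip_force: 55.0
```

Call:
servo_tool --pt "1 0 -0.05 0 0" --pt "1 0 -0.05 0 0" --pt "1 0 -0.05 0 0"

```text
time_s: 14.8
ee_pos: [0.5611, 0.0335, 0.2271]
eef_rot: [-3.142, 0.0, 1.575]
force: [0.5, 1.3, -2.0]
grip_width: 0.0175
grip_force: 55.0
```

Call:
servo_tool --pt "1 0 -0.05 0 0" --pt "1 0 -0.1 0 0" --pt "1 0 -0.1 0 0" --pt "1 0 -0.1 0 0"

```text
time_s: 15.3
ee_pos: [0.5611, 0.0325, 0.2271]
eef_rot: [3.142, 0.0, 1.575]
force: [-1.2, 1.7, -0.7]
grip_width: 0.0175
grip_force: 55.0
```

Call:
servo_tool --pt "1 0 -0.05 0 0" --pt "1 0 -0.05 0 0" --pt "1 0 -0.05 0 0"

```text
time_s: 15.68
ee_pos: [0.5611, 0.032, 0.2271]
eef_rot: [-3.142, 0.0, 1.575]
force: [0.1, 0.0, -1.7]
grip_width: 0.018
grip_force: 55.0
```

Call:
servo_tool --pt "1 0 -0.05 0 0" --pt "1 0 -0.1 0 0" --pt "1 0 -0.1 0 0"

```text
time_s: 16.05
ee_pos: [0.5611, 0.031, 0.2272]
eef_rot: [3.142, 0.0, 1.575]
force: [0.3, 1.6, -0.8]
grip_width: 0.0178
grip_force: 55.0
```

Call:
servo_tool --pt "1 0 -0.05 0 0" --pt "1 0 -0.1 0 0" --pt "1 0 -0.1 0 0"

```text
time_s: 16.42
ee_pos: [0.5611, 0.0301, 0.2272]
eef_rot: [3.142, -0.0, 1.575]
force: [-0.9, 4.5, -0.7]
grip_width: 0.0177
grip_force: 55.0
```

Call:
servo_tool --pt "1 0 -0.05 0 0" --pt "1 0 -0.05 0 0" --pt "1 0 -0.05 0 0"

```text
time_s: 16.8
ee_pos: [0.5611, 0.0297, 0.2272]
eef_rot: [3.142, -0.0, 1.576]
force: [0.3, 5.3, -0.5]
grip_width: 0.0177
grip_force: 55.0
```

```bash
cat > f.py <<'E'
from h import *
f=[]
for i in range(3): ctrl.camera("side"); f.append(ctrl.get_obs()["force"])
o=ctrl.get_obs();print(np.round(f,2)[:,1],np.mean(f,0).round(2),o["ee_pos"].round(5),o["eef_rot"][2],o["time_s"])
E
python3 f.py
```

```text
[5.27 4.91 5.19] [-0.59  5.12 -0.55] [0.56109 0.02969 0.22721] 1.5754730719833008 16.95
```

Call:
servo_tool --pt "1 0 -0.04 0 0" --pt "1 0 -0.08 0 0" --pt "1 0 -0.08 0 0"

```text
time_s: 17.32
ee_pos: [0.5611, 0.0291, 0.2273]
eef_rot: [3.141, -0.001, 1.575]
force: [-0.6, 7.7, 0.3]
grip_width: 0.0179
grip_force: 55.0
```

```bash
python3 f.py
```

```text
[5.93 6.92 6.82] [-0.61  6.55 -0.14] [0.56109 0.02909 0.22726] 1.5755403944649249 17.475
```

Call:
servo_tool --pt "1 0 -0.04 0 0" --pt "1 0 -0.04 0 0" --pt "1 0 -0.04 0 0"

```text
time_s: 17.85
ee_pos: [0.5611, 0.0288, 0.2273]
eef_rot: [3.141, -0.001, 1.576]
force: [-0.3, 8.3, 0.2]
grip_width: 0.0174
grip_force: 55.0
```

```bash
python3 f.py
```

```text
[8.52 8.48 7.98] [-0.71  8.33  0.78] [0.56109 0.02881 0.22729] 1.5755481484642244 18.0
```

Call:
servo_tool --pt "1 0 0 0 0" --pt "1 0 0 0 0" --pt "1 0 0 0 0" --pt "1 0 0 0 0" --pt "1 0 0 0 0" --pt "1 0 0 0 0" --pt "1 0 0 0 0" --pt "1 0 0 0 0" --pt "1 0 0 0 0" --pt "1 0 0 0 0"

```text
time_s: 19.25
ee_pos: [0.5611, 0.0288, 0.2273]
eef_rot: [3.141, -0.001, 1.576]
force: [-0.7, 8.3, -0.3]
grip_width: 0.0176
grip_force: 55.0
```

```bash
python3 f.py
```

```text
[7.65 9.24 7.52] [-0.    8.14  0.01] [0.56108 0.02879 0.22727] 1.5755379133439988 19.4
```

Call:
servo_tool --pt "1 0 0.03 0 0" --pt "1 0 0.06 0 0" --pt "1 0 0.09 0 0" --pt "1 0 0.12 0 0" --pt "1 0 0.15 0 0" --pt "1 0 0.18 0 0" --pt "1 0 0.21 0 0" --pt "1 0 0.25 0 0" --pt "1 0 0.3 0 0" --pt "1 0 0.4 0 0" --pt "1 0 0.6 0 0" --pt "1 0 1 0 0" --pt "1 0 2 0 0" --pt "1 0 4 0 0" --pt "1 0 7 0 0" --pt "1 0 11 0 0" --pt "1 0 14 0 0" --pt "1 0 14 0 0"

```text
time_s: 21.65
ee_pos: [0.5606, 0.1712, 0.2271]
eef_rot: [3.142, -0.0, 1.579]
force: [0.6, 0.1, -1.8]
grip_width: 0.0178
grip_force: 55.0
```

```bash
python3 - <<'E'
from h import *
s=cam("side");t=cam("top")
a=np.hstack([cv2.resize(t["image"][140:210,270:340],(400,400),interpolation=2),cv2.resize(s["image"][170:250,200:280],(400,400),interpolation=2)])
cv2.imwrite("pics/a5.png",a[:,:,::-1])
for n,c,z in(("top",t,.016),):
    h=hsv(c)[152:196,270:318]
    m=cv2.inRange(h,(15,90,60),(35,255,255))
    for k in cv2.findContours(m,0,1)[0]:
        if cv2.contourArea(k)>30: print(cv2.minAreaRect((ray(c,k[:,0]+[270,152],z)[:,:2]*1000).astype(np.float32)))
E
python3 f.py
```

```text
((563.5769653320312, -19.519731521606445), (99.92132568359375, 39.40936279296875), 0.6007298827171326)
[-0.13  0.16  0.04] [ 0.43  0.02 -2.16] [0.56111 0.16787 0.22713] 1.5747729955909513 21.9
```

View pics/a5.png

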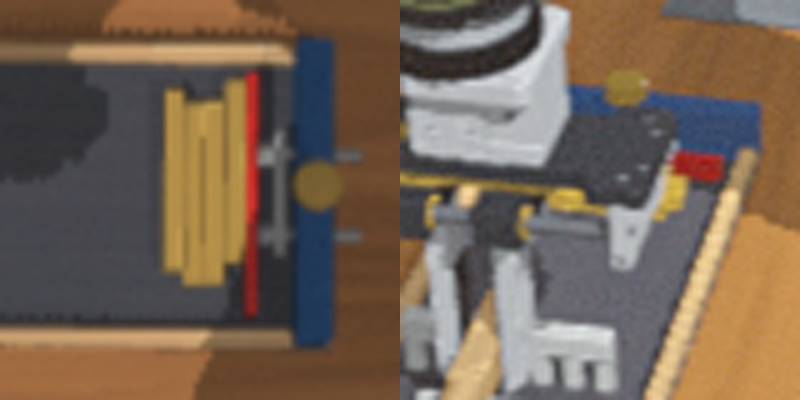

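The row lies parallel and tight, four bars against the red pad (left half, x≈165–245, pad at 251). I'll lift the rake and carry it back to the mat.

Call:
servo_tool --pt "1 0 0 4 0" --pt "1 0 0 9 0" --pt "1 0 0 12 0" --pt "1 0 -5 12 0" --pt "1 0 -11 12 0" --pt "1 0 -17 12 0" --pt "1 -1 -23 12 0" --pt "1 -4 -29 12 2.5" --pt "1 -6 -35 12 2.5" --pt "1 -8 -41 12 2.5" --pt "1 -8 -46 12 2.5" --pt "1 -8 -48.3 12 2.5" --pt "1 -8 -48.3 9 2.5" --pt "1 -8 -48.3 5 2.5" --pt "1 -8 -48.3 2 2.5" --pt "1 -8 -48.3 0.5 2.5" --pt "1 -8 -48.3 0.1 2.5" --pt "1 -8 -48.3 0 2.5" --pt "1 -8 -48.3 0 2.5"

```text
time_s: 24.28
ee_pos: [0.4813, -0.3148, 0.2281]
eef_rot: [3.14, 0.001, 1.619]
force: [0.6, -0.2, -2.1]
grip_width: 0.0176
grip_force: 55.0
```

```bash
python3 f.py
```

```text
[-0.67 -0.44  0.4 ] [ 0.07 -0.24 -2.34] [ 0.48117 -0.31473  0.22777] 1.6191347750917204 24.425
```

Call:
servo_tool --pt "1 0 0 -0.1 0" --pt "1 0 0 -0.2 0" --pt "1 0 0 -0.3 0" --pt "1 0 0 -0.3 0" --pt "1 0 0 -0.3 0"

```text
time_s: 25.05
ee_pos: [0.4811, -0.3147, 0.2246]
eef_rot: [3.142, 0.0, 1.619]
force: [-2.8, 2.7, 5.4]
grip_width: 0.0176
grip_force: 55.0
```

```bash
python3 f.py
```

```text
[2.2  1.73 2.78] [-2.41  2.24  5.42] [ 0.48111 -0.31467  0.22462] 1.619136589859409 25.2
```

Call:
servo_tool --pt "0.6 0 0 0 0" --pt "0.6 0 0 0 0" --pt "0.4 0 0 0 0" --pt "0.4 0 0 0 0" --pt "0.3 0 0 0 0" --pt "0.3 0 0 0 0" --pt "0.3 0 0 1 0" --pt "0.3 0 0 3 0" --pt "0.3 0 0 6 0" --pt "0.3 0 0 10 0" --pt "0.3 0 0 15 0" --pt "0.3 0 0 18 0" --pt "0.3 0 0 18 0" --pt "0.3 0 0 18 0"

```text
time_s: 26.95
ee_pos: [0.4809, -0.3145, 0.4035]
eef_rot: [-3.141, -0.001, 1.619]
force: [0.3, -0.5, -0.3]
grip_width: 0.0659
grip_force: 0.0
```

```bash
python3 f.py
python3 - <<'E'
from h import *
s=cam("side")["image"];t=cam("top")["image"];w=cam("wrist")["image"]
a=np.hstack([cv2.resize(t[130:240,270:460],(400,300),interpolation=2),cv2.resize(s[120:270,160:340],(400,300),interpolation=2)])
b=np.hstack([cv2.resize(w,(400,300)),np.zeros((300,400,3),np.uint8)])
cv2.imwrite("pics/a6.png",np.vstack([a,b])[:,:,::-1])
E
```

```text
[ 0.71  0.41 -0.47] [0.24 0.22 0.14] [ 0.48109 -0.31464  0.40302] 1.619144903400727 27.1
```

View pics/a6.png

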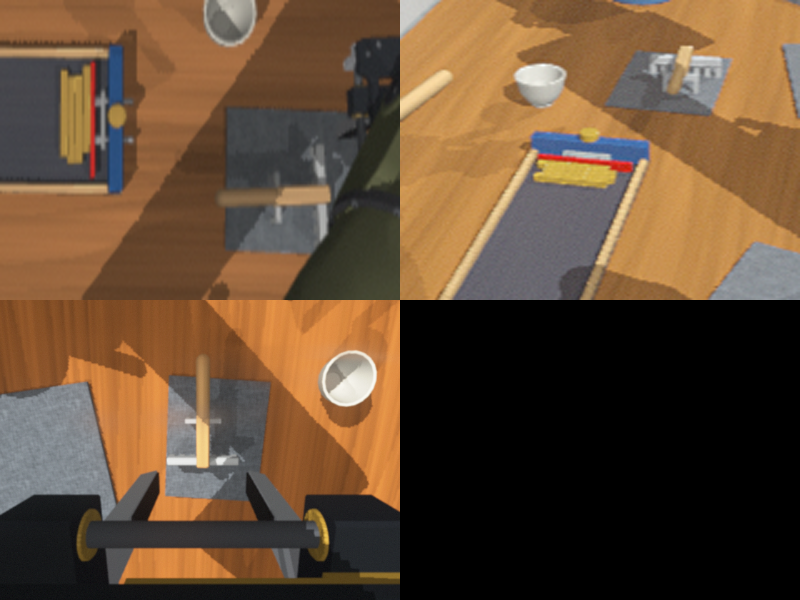

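The rake stands on its mat (wrist view, handle at (203,410)), the bars rest in a row against the pad, and the dish is where it was. I'm handing in.

```bash
python3 -c "
from station import ctrl
print(ctrl.hand_in())"
```

```text
the job is handed in; nothing more can be done
None
```

The job is handed in at about 27 s of the 69 s: the four bars lie parallel and tight against the red pad after a press of about 8 N for over a second (highest reading 9.2 N), the rake stands back on its grey mat, and I kept clear of the jar and dish; no verdict came back.

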